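# Put the mixed-up weld parts in their right places and close the parts box

## Robot

A 7-joint arm with a two-finger parallel gripper is mounted at the origin on a cart in front of the work surface, level with it; the furniture and walls round the work are solid. World frame = base frame: x ahead of the robot, y to its left, z up, the work surface at z = 0. Lengths are in m, angles in rad, forces in N, time in s.
With the tool pointing down it reaches from about 0.35 to 0.9 m from the base axis. Payload 19.9 kg.
Tool frame: the origin (TCP) lies midway between the tips of the shut fingers; the grasp point (between the pads) lies 19 mm behind it; z points along the fingers, y is the line along which they close (so a half turn about z gives the same grasp; the last joint's range is limited). The gripper opens to 85 mm and grips with 20 to 120 N. Pads are 22 mm wide; open, the fingers measure 114 mm over their backs; the gripper's body (76 mm by 85 mm) begins 54 mm behind the grasp point. The pads swing forward as they close: fully open they stand 13 mm farther back than shut.
Start: joints at [1.298, 0.417, -0.01, 1.614, 0.005, 1.111, -0.053], TCP at [0.144, -0.608, 0.231] pointing down, gripper open.
Joint ranges: [-2.81, 2.81], [-0.39, 2.02], [-1.27, 1.25], [0.06, 2.57], [-1.19, 4.33], [0.19, 2], [-2.82, 2.82]. Speed limits (rad/s): [1.89, 1.89, 2.39, 2.39, 3.01, 3.01, 3.01].

## Interface

Orientations are given as a unit quaternion [x, y, z, w].
In Python, from station import observe, imaging, order gives the robot as it stands.
- The arm moves only by the tool drive_tool, never from a script. Its argument "deltas" is a list that holds one entry, the list of rows, each a list of 4 numbers: the shift along the tool's x, y, z in m, then the turn about the tool's z in degrees. In form: [[[x, y, z, roll], ...]]. A call has 1 to 12 rows; each row shifts and turns the commanded pose from where the row before left it, along the tool's axes as they then stand; what a row does not reach is not made up. A row lasts 1/8 s, in which the tool goes at most 62.5 mm and 10.7 degrees, less where a joint would pass 70% of its speed; a pose out of reach is approached as far as the arm can. A call with a gripper value outside its range is refused whole. "gripper" is the finger opening in m, from 0 to 0.0854, set as the call begins (left out, the last holds). The fingers move at their own pace and stop on an object; the grip force is fixed at half the most. Time passes only in rows, so rows that do not move let the fingers close. It gives the time, the measured TCP pose, the force, the opening and the grip force at its end, in the units of the state.
- observe(): the state, without advancing time (a new reading comes with each control period).
- imaging.read_camera(name): name is "scene" or "top"; returns (picture, depth): 400x640x3 uint8, red, green, blue; 400x640 float32, m along the optical axis (not along the pixel's ray), 0 where there is no reading.
- imaging.calibration(name): a dict with "mtx" (3x3 intrinsics, pixels), "D" ([k1, k2, p1, p2, k3] as OpenCV has them; the pictures are not rectified), "rvec" (rotation vector, rad) and "tvec" (3), from world to camera coordinates, as OpenCV has them. Camera axes: x right, y down, z forward; pixel columns grow to the right and rows downward; lengths in m; the calibration is good to about 2 mm. A picture is of the moment at which its call begins. calibration takes no time and is no camera call.
- order.job_done(): hands the job in; it is judged then, once.
The state is a dict: "time": time; "qpos": joint angles; "qvel": joint speeds; "joint_efforts": joint torques, N m; "tool_pos": TCP position; "eef_rot": TCP orientation; "force": force on the tool from outside, world axes, zero at the start; "moment": the same for the moment, N m; "width": opening from 0.0 (shut) to 1.0 (fully open); "grip_force": force on a finger pad.
Only numpy, scipy, OpenCV 4.12 (cv2) and the standard library are available. Lean on these libraries where they do the work, as an engineer would, in place of code of your own. Each camera call takes 0.05 s, during which the arm holds its last target. There are 200 camera calls.

## Task

The parts have been put away in each other's places: move the nut to lie flat on the ring in the middle of the blue parts box, stand the piece of square tube on the ring in the yellow tray and the bolt, head down, on the ring in the red dish; the black rubber mat is free for parking a part on the way. Then put the lid squarely on the blue box so that it sits fully down all round. Set things down rather than dropping them, and let go of everything.

Things in the scene. Friction and masses are not known exactly. Their poses are not given: they have to be found in the camera images.
- parts_box: Blue open square box, fixed, 112 mm square outside, 104 inside, rim 42 mm high, floor 4 mm thick; white ring (48 mm across) in the middle of its floor, white fill line inside 10 mm below the rim. Origin at the centre of its underside; x and y along its sides, z up. At the start the bolt stands in it.
- box_lid: Loose blue square lid, upright on the bench, 0.2 kg: plate 120 x 120 x 4 mm, under it a 90 mm square rim 8 mm deep that enters the box with 7 mm play a side when the sides are parallel (any quarter turn); black grip on top 16 mm wide (x), 64 long (y), bar 22 to 38 mm above origin. Origin: middle, at the rim's lower edge (bench level at start). Seated, it is 34 mm above the box's origin.
- yellow_tray: Yellow square steel tray, fixed to the bench, 108 x 108 mm outside, 100 mm inside, lip 8 mm high, floor 4 mm thick, white ring (48 mm across) in the middle of its floor. Origin at the centre of its underside, z up. At the start the nut lies in it.
- red_dish: Red round dish, fixed to the bench, 108 mm across the top, about 100 mm inside, lip 8 mm high, floor 4 mm thick, white ring (48 mm across) in the middle of its floor. Origin at the centre of its underside, z up. At the start the tube stands in it.
- black_mat: Plain black rubber mat, fixed to the bench, 110 x 110 x 4 mm, empty at the start: the free spot. Origin at the centre of its underside.
- bolt: Loose galvanised hex bolt standing on its head, 80 mm tall: hex head 24 x 27 mm and 10 mm high at the bottom, round shank 16 mm across above it. Origin at the centre of the head's underside, z up along the shank. About 0.15 kg.
- nut: Loose galvanised hex nut lying flat, 16 mm high, 31 mm across flats (along its own x) and 35 mm across corners (along its y). Origin at the centre of its underside, z up. About 0.06 kg.
- tube: Loose offcut of dark grey square steel tube standing on end, 30 x 30 mm (sides along its x and y), 52 mm tall, open at the top. Origin at the centre of its underside, z up. About 0.09 kg.
Things that resemble listed ones, but are neither listed nor needed, are in the scene too. What is shaped like the bolt but orange is not meant.

How it is judged:
By the outcome, as a careful person would: the job done as asked, in the order asked, and still so for the second after the job is handed in, with the robot touching nothing.
It also fails if it takes over 112 s, if anything falls off the work surface, if the arm or the gripper's body presses on something with over 40 N, if the wrist force passes 120 N, or if a joint passes its speed limit or range.

## Working session

There is one attempt and no reset: what is moved stays moved. The work goes in short steps, Python scripts to look and compute and a tool call to move; the robot and the scene stay as the last step left them, time stands still between calls to the robot, and variables do not carry over. Pictures are saved under pics/ and viewed, at most 14 in all, crops included, and the job is handed in when it is done.

Besides the shell and the picture viewer there is one more tool, called after "Request:" as name(argument=value, ...), one argument or row to a line, values as JSON. drive_tool: Moves the arm, as the interface text tells. Its arguments: {"type":"object","properties":{"deltas":{"type":"array"},"gripper":{"type":"number"}},"required":["deltas"]}

```bash
mkdir -p pics; ls; cat > h.py <<'E'
import numpy as np, cv2
from station import observe, imaging, order
def snap(name, f):
    p,d=imaging.read_camera(name); cv2.imwrite(f'pics/{f}.png',p[:,:,::-1]); np.save(f'pics/{f}.npy',d); return p,d
def cal(name):
    c=imaging.calibration(name); R=cv2.Rodrigues(np.array(c['rvec'],float))[0]; return np.array(c['mtx'],float),np.array(c['D'],float),R,np.array(c['tvec'],float).ravel()
def ray(name,uv):
    K,D,R,t=cal(name); n=cv2.undistortPoints(np.array([[uv]],float),K,D).ravel()
    return -R.T@t, R.T@np.array([n[0],n[1],1.])
def atz(name,uv,z):
    o,r=ray(name,uv); return o+r*(z-o[2])/r[2]
def atd(name,uv,d):
    o,r=ray(name,uv); return o+r*d
def tri(n1,a,n2,b):
    o1,r1=ray(n1,a);o2,r2=ray(n2,b); s=np.linalg.lstsq(np.c_[r1,-r2],o2-o1,rcond=None)[0]
    p,q=o1+s[0]*r1,o2+s[1]*r2; return (p+q)/2,np.linalg.norm(p-q)
E
python3 - <<'E'
from h import *
s=observe();print({k:np.round(v,3) for k,v in s.items()})
for n in('scene','top'):
    snap(n,n+'0'); K,D,R,t=cal(n); print(n,-R.T@t,R[2],K[0,0])
a=cv2.imread('pics/scene0.png');b=cv2.imread('pics/top0.png')
E
```

```text
pics
{'time': np.float64(0.0), 'qpos': array([ 1.298,  0.418, -0.01 ,  1.614,  0.005,  1.111, -0.053]), 'qvel': array([-0.001,  0.   ,  0.002,  0.001,  0.001,  0.001,  0.001]), 'joint_efforts': array([ 2.0000e-03, -8.6445e+01,  6.8000e-01, -4.3489e+01,  1.9000e-02,
        7.0000e-03,  0.0000e+00]), 'tool_pos': array([ 0.144, -0.608,  0.231]), 'eef_rot': array([ 0.993,  0.116, -0.   , -0.001]), 'force': array([-0.6  , -0.545,  0.189]), 'moment': array([-0.019, -0.059, -0.012]), 'grip_force': np.float64(0.0), 'width': np.float64(0.997)}
scene [0.08009867 0.35481    0.69712751] [ 0.53583886 -0.37776157 -0.75509795] 425.32738943473845
top [0.43210538 0.02298674 1.18513368] [ 0.08427469 -0.01385565 -0.99634622] 481.73807691559796
```

View pics/scene0.png

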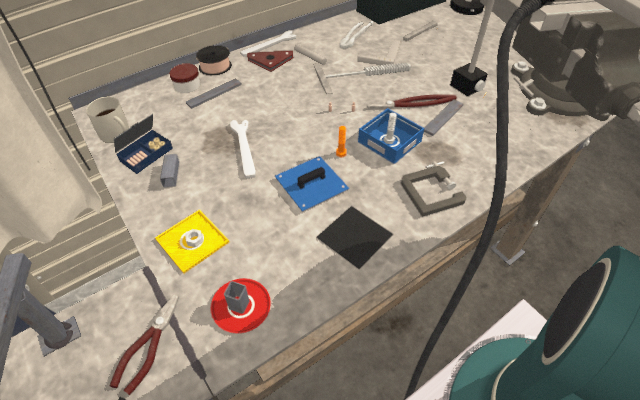

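View pics/top0.png

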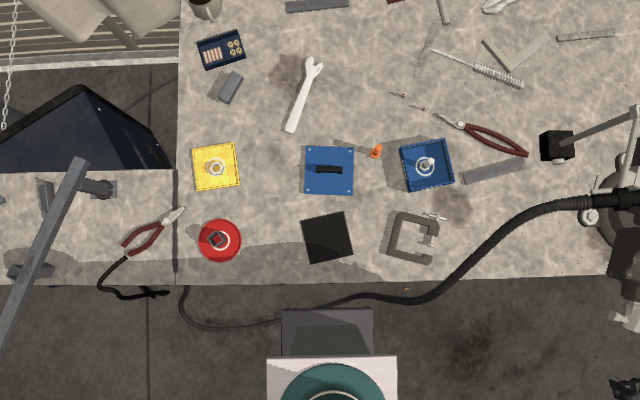

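The scene view shows the bolt in the blue box (391,125), the orange decoy (342,140), the lid (312,180), the nut in the yellow tray (192,238), the tube in the red dish (238,297) and the mat (355,237). The top view shows the same things at (425,165), (376,150), (329,170), (215,167), (218,240) and (327,237).

Possible mix-ups:
- **Bolt:** orange bolt, top (376,150).
- **Tube:** grey bar offcut, top (229,88), scene (170,170).
- **Nut:** brass bits in the case, top (235,47).
- **Box:** dark blue case, top (221,50).

By the description I choose the bolt in the box, the tube in the dish and the nut in the tray. Close crops will check that.

```bash
python3 - <<'E'
from h import *
a=cv2.imread('pics/scene0.png');b=cv2.imread('pics/top0.png')
def crop(i,x,y,w,h,k): return cv2.resize(i[y:y+h,x:x+w],None,fx=k,fy=k,interpolation=cv2.INTER_CUBIC)
# top 4x: tray/dish 185..265 x 135..265 ; lid/box 295..460 x 135..200 
A=np.hstack([crop(b,185,135,65,130,4),crop(b,295,135,65,130,4),crop(b,395,135,65,130,4)])
cv2.imwrite('pics/c1.png',A)
S=np.vstack([np.hstack([crop(a,150,200,90,75,4),crop(a,205,265,90,75,4)]),np.hstack([crop(a,270,145,90,75,4),crop(a,345,90,90,75,4)])])
cv2.imwrite('pics/c2.png',S)
K,D,R,t=cal('top');print(cv2.projectPoints(np.array([[0,0,0],[.144,-.608,.231],[.5,0,0.]]),cv2.Rodrigues(R)[0],t,K,D)[0])
d=np.load('pics/top0.npy');print('bench depth pts')
for uv in [(260,200),(280,250),(470,140),(450,271),(560,205),(500,262),(425,240),(430,215),(200,190),(375,238),(557,146),(376,148),(376,155)]:
    print(uv,np.round(atd('top',uv,d[uv[1],uv[0]]),3))
E
```

```text
[[[332.02508591 418.40266855]]

 [[625.82000499 371.96655871]]

 [[327.97907394 213.60802175]]]
bench depth pts
(260, 200) [ 0.537  0.168 -0.003]
(280, 250) [0.413 0.119 0.008]
(470, 140) [ 0.679 -0.364  0.001]
(450, 271) [ 0.352 -0.298  0.003]
(560, 205) [ 0.487 -0.414  0.345]
(500, 262) [ 0.37  -0.427 -0.   ]
(425, 240) [ 0.43  -0.238  0.003]
(430, 215) [ 0.491 -0.251  0.011]
(200, 190) [0.563 0.314 0.01 ]
(375, 238) [ 0.438 -0.114  0.003]
(557, 146) [ 0.653 -0.568  0.053]
(376, 148) [ 0.647 -0.114  0.079]
(376, 155) [ 0.642 -0.121  0.012]
```

View pics/c1.png

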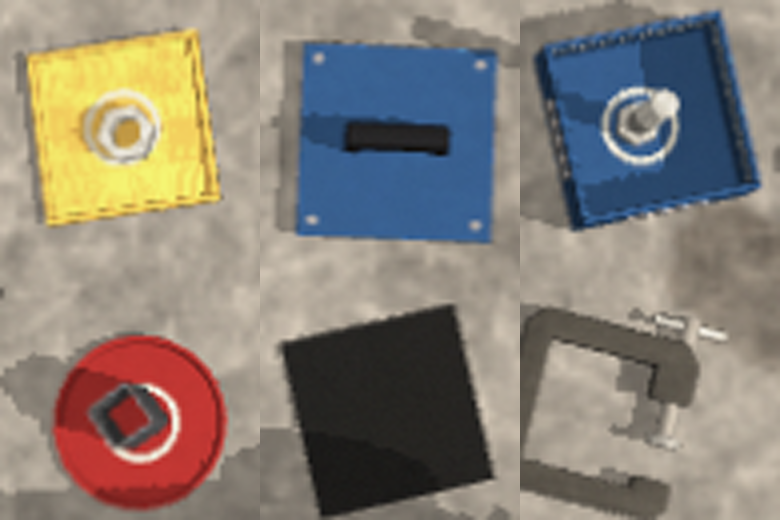

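View pics/c2.png

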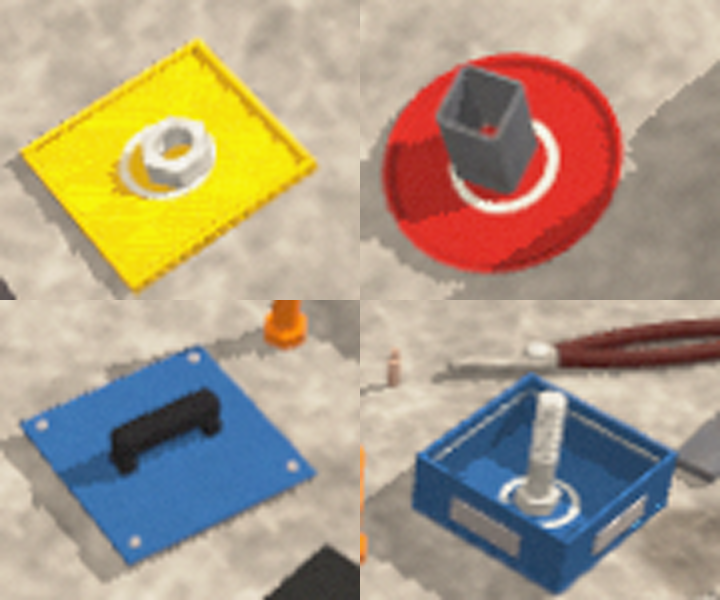

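The crops confirm the choices: grey bolt with its tip at top (431,161), nut at (217,168), tube top at (217,239), lid with its grip along y, and the orange bolt beside the box. Next I triangulate.

```bash
cat > m.py <<'E'
from h import *
T=lambda x,y,ox: (ox+(x%260)/4-.375,135+y/4-.375)
S=lambda x,y,ox,oy: (ox+x/4-.375,oy+y/4-.375)
P={}
P['tray']=[[T(*p,185) for p in[(27,57),(195,28),(220,200),(47,225)]],[S(*p,150,200) for p in[(20,153),(198,40),(318,163),(135,290)]]]
P['nuttop']=[[T(129,130,185)],[S(179,143,150,200)]]
P['tube']=[[T(*p,185) for p in[(88,413),(128,384),(167,424),(123,450)]],[S(*p,205,265) for p in[(77,112),(110,62),(168,85),(140,137)]]]
P['dish']=[[T(140,422,185)],[S(142,160,205,265)]]
P['lid']=[[T(*p,295) for p in[(303,42),(497,50),(490,243),(296,236)]],[S(*p,270,145) for p in[(20,122),(195,45),(317,172),(128,266)]]]
P['box']=[[T(*p,395) for p in[(537,50),(722,10),(760,190)]],[S(*p,345,90) for p in[(53,158),(172,73),(317,155)]]]
P['bolttop']=[[T(665,103,395)],[S(192,97,345,90)]]
P['mat']=[[T(*p,295) for p in[(282,343),(455,305),(495,480),(322,518)]],[(317,234.5),(351,207),(393,236.5),(358,267)]]
for k,(a,b) in P.items():
    q=[tri('top',x,'scene',y) for x,y in zip(a,b)]
    X=np.array([i[0] for i in q]);print(k,np.round(X.mean(0),4),'err',np.round([i[1] for i in q],4),'z',np.round(X[:,2],3),
      'edges',np.round([np.linalg.norm(X[i]-X[i-1]) for i in range(1,len(X))],3),'ang',np.round([np.degrees(np.arctan2(*(X[i]-X[i-1])[[1,0]]))%90 for i in range(1,len(X))],1))
E
python3 - <<'E'
from m import *
b=cv2.imread('pics/top0.png');h=cv2.cvtColor(b,cv2.COLOR_BGR2HSV);d=np.load('pics/top0.npy')
def mask(lo,hi,x,y,w,hh):
    m=np.zeros(b.shape[:2],np.uint8);m[y:y+hh,x:x+w]=cv2.inRange(h,lo,hi)[y:y+hh,x:x+w];return m
def rect(n,m,z):
    c=max(cv2.findContours(m,cv2.RETR_EXTERNAL,cv2.CHAIN_APPROX_NONE)[0],key=cv2.contourArea)[:,0]
    X=np.array([atz('top',p,z)[:2] for p in c],np.float32);(cx,cy),s,a=cv2.minAreaRect(X);print(n,round(cx,4),round(cy,4),np.round(s,3),round(a,1),'depthz',np.round(np.median([atd('top',p,d[p[1],p[0]])[2] for p in np.argwhere(m)[::7,::-1]]),4))
rect('tray',mask((20,120,80),(35,255,255),185,135,65,65),.008)
rect('dish',mask((0,120,60),(8,255,255),190,210,65,65)|mask((172,120,60),(180,255,255),190,210,65,65),.008)
rect('lid',mask((100,100,60),(120,255,255),296,140,64,60),.012)
rect('box',mask((100,100,30),(125,255,255),394,130,66,66),.042)
rect('mat',mask((0,0,0),(180,255,55),296,206,64,60),.004)
for uv in [(625,196),(590,203),(560,205),(530,212),(510,222),(490,240),(470,262),(450,273),(430,283),(400,289),(215,300)]:
    print(uv,np.round(atd('top',uv,d[uv[1],uv[0]]),3))
K=None;ds=np.load('pics/scene0.npy')
for uv in [(538,10),(500,100),(498,200),(470,280),(430,350)]:
    print('s',uv,np.round(atd('scene',uv,ds[uv[1],uv[0]]),3))
E
```

```text
tray [0.6215 0.2769 0.0067] err [0.0002 0.0016 0.0007 0.0028] z [0.007 0.006 0.007 0.007] edges [0.107 0.109 0.108] ang [8.5 8.  7.4]
nuttop [0.6177 0.2699 0.0184] err [0.0017] z [0.018] edges [] ang []
tube [0.4421 0.2644 0.0578] err [0.0003 0.0014 0.005  0.0016] z [0.064 0.059 0.052 0.056] edges [0.029 0.03  0.029] ang [35.4 40.4 33.5]
dish [0.4394 0.2661 0.0077] err [0.0003] z [0.008] edges [] ang []
lid [ 0.606  -0.0039  0.0128] err [0.0021 0.0017 0.0004 0.0001] z [0.014 0.011 0.014 0.012] edges [0.119 0.121 0.119] ang [87.4 86.8 86.7]
box [ 0.6333 -0.2561  0.0443] err [0.0003 0.0012 0.0001] z [0.046 0.043 0.044] edges [0.118 0.112] ang [11.6  9.1]
bolttop [ 0.6141 -0.2402  0.0869] err [0.0003] z [0.087] edges [] ang []
mat [0.4414 0.0039 0.0038] err [0.0016 0.0001 0.0003 0.0016] z [ 0.011 -0.    -0.003  0.008] edges [0.109 0.111 0.11 ] ang [12.  11.7 10.5]
tray 0.6216 0.2773 [0.109 0.109] 7.4 depthz 0.0049
dish 0.4387 0.2667 [0.105 0.104] 44.5 depthz 0.0049
lid 0.6063 -0.0037 [0.118 0.119] 86.7 depthz 0.0122
box 0.6121 -0.2397 [0.112 0.117] 10.5 depthz 0.0057
mat 0.4415 0.0054 [0.108 0.106] 11.9 depthz 0.0045
(625, 196) [ 0.499 -0.522  0.379]
(590, 203) [ 0.489 -0.465  0.358]
(560, 205) [ 0.487 -0.414  0.345]
(530, 212) [ 0.477 -0.368  0.318]
(510, 222) [ 0.46  -0.336  0.299]
(490, 240) [ 0.427 -0.306  0.271]
(470, 262) [ 0.384 -0.28   0.224]
(450, 273) [ 0.359 -0.254  0.164]
(430, 283) [ 0.251 -0.43  -0.799]
(400, 289) [ 0.23  -0.305 -0.801]
(215, 300) [ 0.199  0.455 -0.803]
s (538, 10) [ 0.565 -0.645  0.257]
s (500, 100) [ 0.398 -0.283  0.24 ]
s (498, 200) [ 0.3   -0.226  0.091]
s (470, 280) [ 0.261 -0.186 -0.116]
s (430, 350) [ 0.245 -0.132 -0.408]
```

```bash
python3 - <<'E'
from m import *
a=cv2.imread('pics/scene0.png');b=cv2.imread('pics/top0.png')
def crop(i,x,y,w,h,k): return cv2.resize(i[y:y+h,x:x+w],None,fx=k,fy=k,interpolation=cv2.INTER_CUBIC)
A=np.vstack([np.hstack([crop(b,203,154,26,26,10),crop(b,204,226,26,26,10),crop(b,412,150,26,26,10)]),
 np.hstack([crop(a,178,224,26,26,10),crop(a,222,276,26,26,10),crop(a,294,164,26,26,10)])])
cv2.imwrite('pics/c3.png',A)
for n,p,ox in[('trayring',(121,127),185),('dishring',(139,423),185),('boxring',(641,125),395)]: print(n,np.round(atz('top',T(*p,ox),.004),4))
a,b=P['box'];X=[tri('top',x,'scene',y)[0] for x,y in zip(a,b)];print('box c',(X[0]+X[2])/2)
E
```

```text
tray [0.6215 0.2769 0.0067] err [0.0002 0.0016 0.0007 0.0028] z [0.007 0.006 0.007 0.007] edges [0.107 0.109 0.108] ang [8.5 8.  7.4]
nuttop [0.6177 0.2699 0.0184] err [0.0017] z [0.018] edges [] ang []
tube [0.4421 0.2644 0.0578] err [0.0003 0.0014 0.005  0.0016] z [0.064 0.059 0.052 0.056] edges [0.029 0.03  0.029] ang [35.4 40.4 33.5]
dish [0.4394 0.2661 0.0077] err [0.0003] z [0.008] edges [] ang []
lid [ 0.606  -0.0039  0.0128] err [0.0021 0.0017 0.0004 0.0001] z [0.014 0.011 0.014 0.012] edges [0.119 0.121 0.119] ang [87.4 86.8 86.7]
box [ 0.6333 -0.2561  0.0443] err [0.0003 0.0012 0.0001] z [0.046 0.043 0.044] edges [0.118 0.112] ang [11.6  9.1]
bolttop [ 0.6141 -0.2402  0.0869] err [0.0003] z [0.087] edges [] ang []
mat [0.4414 0.0039 0.0038] err [0.0016 0.0001 0.0003 0.0016] z [ 0.011 -0.    -0.003  0.008] edges [0.109 0.111 0.11 ] ang [12.  11.7 10.5]
trayring [0.6223 0.2787 0.004 ]
dishring [0.4389 0.2677 0.004 ]
boxring [ 0.6143 -0.2442  0.004 ]
box c [ 0.61094356 -0.2398421   0.04498351]
```

View pics/c3.png

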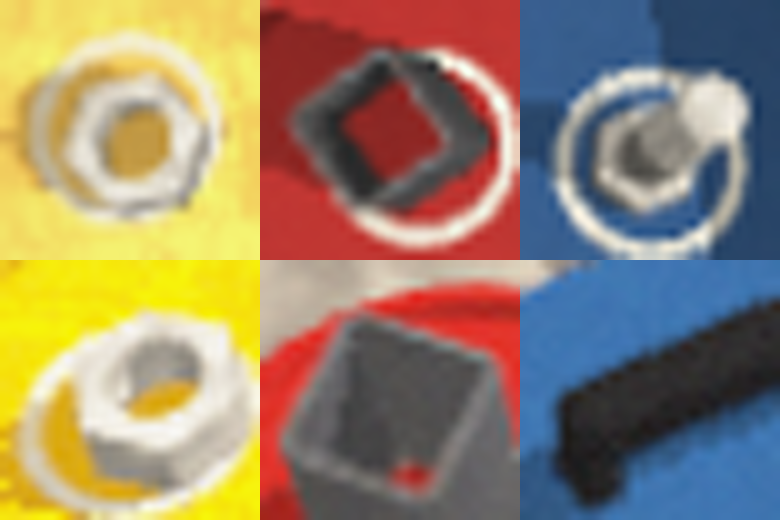

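```bash
python3 - <<'E' | tail -n +9
from m import *
def U(p,ox,oy): return (ox+p[0]%260/10-.45,oy+p[1]%260/10-.45)
def poly(n,cam,pts,ox,oy,z,per):
    X=np.array([atz(cam,U(p,ox,oy),z)[:2] for p in pts]);c=X.mean(0)
    a=np.degrees(np.arctan2(*(X-c).T[::-1]));print(n,cam,np.round(c,4),'r',np.round(np.linalg.norm(X-c,axis=1),4),'corner ang mod',np.round(a%per,1))
poly('nut','top',[(62,140),(90,85),(155,75),(205,125),(180,190),(115,205)],203,154,.02,60)
poly('nut','scene',[(75,385),(150,315),(228,330),(250,400),(185,455),(97,437)],178,224,.02,60)
poly('tube','top',[(293,128),(390,48),(488,138),(365,205)],204,226,.056,90)
poly('tube','scene',[(283,440),(355,315),(497,355),(425,495)],222,276,.056,90)
poly('head','top',[(598,150),(640,118),(690,165),(650,210)],412,150,.012,60)
poly('boxring','top',[(555,160),(650,65),(745,160),(650,250)],412,150,.004,60)
poly('boxtip','top',[(712,105)],412,150,.084,60)
poly('trayring','top',[(30,128),(125,35),(220,125),(125,215)],203,154,.004,60)
poly('dishring','top',[(420,245),(515,145),(420,50)],204,226,.004,60)
poly('trayring','scene',[(20,450),(110,510)],178,224,.004,60)
poly('boxring-sc','scene',[(0,0)],345+139/4.,90+(200)/4.,.004,60)
poly('dishring-sc','scene',[(0,0)],205+145/4.,265+163/4.,.004,60)
poly('trayring-sc','scene',[(0,0)],150+168/4.,200+158/4.,.004,60)
E
```

```text
nut top [0.6176 0.2725] r [0.0179 0.0171 0.016  0.0176 0.0175 0.0175] corner ang mod [31.5 40.3 41.7 38.2 40.  44.2]
nut scene [0.6144 0.2709] r [0.018  0.0185 0.0173 0.018  0.0178 0.0165] corner ang mod [53.7 43.9 47.8 44.5 48.2 42.1]
tube top [0.443 0.265] r [0.0216 0.0192 0.0247 0.0181] corner ang mod [88.1 85.5 84.6 75.4]
tube scene [0.444  0.2664] r [0.0188 0.0182 0.0194 0.0193] corner ang mod [78.4 80.6 81.6 78.9]
head top [ 0.6137 -0.2402] r [0.0119 0.0108 0.0114 0.0124] corner ang mod [16.1  3.7 23.8  4.1]
boxring top [ 0.6155 -0.2434] r [0.024  0.0237 0.024  0.023 ] corner ang mod [30.  57.7 28.4 57.6]
boxtip top [ 0.6155 -0.2405] r [0.] corner ang mod [0.]
trayring top [0.623  0.2783] r [0.0238 0.0228 0.0238 0.0224] corner ang mod [30.2  0.2 29.2  0.2]
dishring top [0.4392 0.2594] r [0.0252 0.0156 0.025 ] corner ang mod [41.6 30.5 17.9]
trayring scene [0.6177 0.2951] r [0.0127 0.0127] corner ang mod [20.6 20.6]
boxring-sc scene [ 0.6305 -0.2256] r [0.] corner ang mod [0.]
dishring-sc scene [0.4394 0.2652] r [0.] corner ang mod [0.]
trayring-sc scene [0.6234 0.276 ] r [0.] corner ang mod [0.]
```

Plan:
- **Box and bolt:** box ring at (0.6145,-0.242), bolt at (0.6145,-0.2405), box yaw 10.5°.
- **Nut:** (0.616,0.272), gripped at yaw 43.5°.
- **Tube:** (0.4435,0.2655), side yaw 35.5°.
- **Tray and dish:** (0.6225,0.278) and (0.439,0.2665).
- **Lid:** (0.606,-0.004), yaw -3.3°.

A hose arches between the start pose and the box, at about z=0.3, so I cross above it.

Request:
drive_tool(
  deltas=[
    [[0, 0, -0.05, -6], [0, 0, -0.05, -6], [0, 0, -0.05, -6], [0, 0, -0.05, -6], [0, 0, -0.05, -6]],
  ],
  gripper=0.06,
)

```text
time: 0.72
tool_pos: [0.1435, -0.608, 0.4827]
eef_rot: [0.929, 0.37, 0.0, -0.0]
force: [0.8, -0.5, 0.3]
width: 0.702
grip_force: 0.0
```

```bash
cat > g.py <<'E'
import sys; from h import *
from scipy.spatial.transform import Rotation as Ro
s=observe();p=np.array(s['tool_pos']);R=Ro.from_quat(s['eef_rot']).as_matrix();yaw=np.degrees(np.arctan2(R[1,0],R[0,0]))
print('t',round(s['time'],2),'p',np.round(p,4),'yaw',round(yaw,2),'tilt',np.round(R[:2,2],4),'f',np.round(s['force'],1),'w',round(s['width']*85.4,1),'gf',round(float(s['grip_force']),1))
t=[float(v) for v in sys.argv[1:]]
for i in range(0,len(t),4):
    q=np.array(t[i:i+3]); print('->',np.round(R.T@(q-p),4),'roll',round(yaw-t[i+3],1)); y=np.radians(t[i+3]);R=np.array([[np.cos(y),np.sin(y),0],[np.sin(y),-np.cos(y),0],[0,0,-1]]);p=q;yaw=t[i+3]
E
python3 g.py 0.6145 -0.2405 0.4 43.5 0.6145 -0.2405 .046 43.5
```

```text
t 0.72 p [ 0.1435 -0.608   0.4827] yaw 43.48 tilt [-0.0001  0.0005] f [ 0.8 -0.5  0.3] w 60.0 gf 0.0
-> [0.5946 0.0575 0.0828] roll -0.0
-> [0.    0.    0.354] roll 0.0
```

Request:
drive_tool(
  deltas=[
    [[0.0495, 0.0048, 0], [0.0495, 0.0048, 0], [0.0495, 0.0048, 0], [0.0495, 0.0048, 0], [0.0495, 0.0048, 0], [0.0495, 0.0048, 0], [0.0495, 0.0048, 0], [0.0495, 0.0048, 0], [0.0495, 0.0048, 0], [0.0495, 0.0048, 0], [0.0495, 0.0048, 0], [0.0495, 0.0048, 0]],
  ],
)

```text
validation failed for argument at $.de...
```

Rows need four numbers, so I add the roll value.

Request:
drive_tool(
  deltas=[
    [[0.0495, 0.0048, 0, 0], [0.0495, 0.0048, 0, 0], [0.0495, 0.0048, 0, 0], [0.0495, 0.0048, 0, 0], [0.0495, 0.0048, 0, 0], [0.0495, 0.0048, 0, 0], [0.0495, 0.0048, 0, 0], [0.0495, 0.0048, 0, 0], [0.0495, 0.0048, 0, 0], [0.0495, 0.0048, 0, 0], [0.0495, 0.0048, 0, 0], [0.0495, 0.0048, 0, 0]],
  ],
)

```text
time: 2.22
tool_pos: [0.6165, -0.242, 0.4809]
eef_rot: [0.93, 0.369, -0.0, -0.0]
force: [-1.3, -1.0, 1.1]
width: 0.706
grip_force: 0.0
```

Request:
drive_tool(
  deltas=[
    [[0, 0, 0.055, 0], [0, 0, 0.055, 0], [0, 0, 0.055, 0], [0, 0, 0.055, 0], [0, 0, 0.055, 0], [0, 0, 0.055, 0], [0, 0, 0, 0]],
  ],
)

```text
time: 3.1
tool_pos: [0.6133, -0.2423, 0.1476]
eef_rot: [0.929, 0.369, -0.003, -0.003]
force: [-0.3, 0.1, 0.5]
width: 0.7
grip_force: 0.0
```

```bash
python3 g.py 0.6145 -0.2405 0.049 43.5; python3 -c "
from h import *
a,_=snap('scene','s1');b,_=snap('top','t1')
k=lambda i,x,y:cv2.resize(i[y:y+100,x:x+130,::-1],None,fx=3,fy=3)
cv2.imwrite('pics/c4.png',np.hstack([k(a,330,50),k(b,360,110)]))"
```

```text
t 3.1 p [ 0.6133 -0.2423  0.1476] yaw 43.29 tilt [-0.0067  0.0028] f [-0.3  0.1  0.5] w 59.8 gf 0.0
-> [0.0024 0.0002 0.0986] roll -0.2
```

View pics/c4.png

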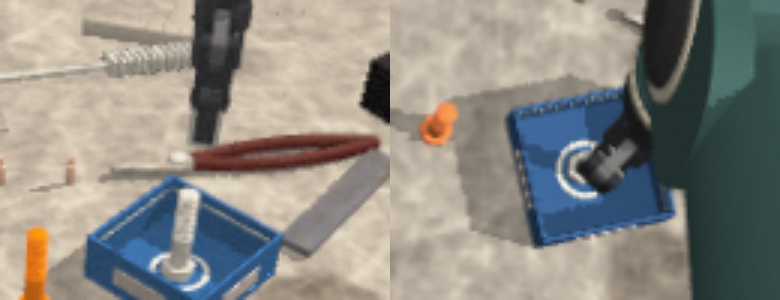

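The gripper stands above the bolt (scene crop 205,130, over the bolt at 188,220). I descend and grip.

Request:
drive_tool(
  deltas=[
    [[0.002, 0, 0.03, 0], [0, 0, 0.035, 0], [0, 0, 0.033, 0], [0, 0, 0, 0]],
  ],
)

```text
time: 3.7
tool_pos: [0.6171, -0.2417, 0.0539]
eef_rot: [0.93, 0.369, -0.0, -0.0]
force: [0.2, -0.1, 1.1]
width: 0.701
grip_force: 0.0
```

Request:
drive_tool(
  deltas=[
    [[0, 0, 0, 0], [0, 0, 0, 0], [0, 0, 0, 0], [0, 0, 0, 0], [0, 0, 0, 0], [0, 0, 0, 0]],
  ],
  gripper=0.0,
)

```text
time: 4.45
tool_pos: [0.6179, -0.2419, 0.0551]
eef_rot: [0.93, 0.369, 0.001, 0.001]
force: [-1.8, 0.1, 10.2]
width: 0.17
grip_force: 58.3
```

```bash
python3 g.py 0.6145 -0.2405 0.2 43.5 0.4415 0.0045 0.2 43.5
```

```text
t 4.45 p [ 0.6179 -0.2419  0.0551] yaw 43.28 tilt [ 0.0021 -0.0009] f [-1.8  0.1 10.2] w 14.5 gf 58.3
-> [-0.0014 -0.003  -0.1449] roll -0.2
-> [ 0.0432 -0.2968  0.    ] roll 0.0
```

Request:
drive_tool(
  deltas=[
    [[0, 0, -0.02, 0], [0, 0, -0.04, 0], [0, 0, -0.05, 0], [0, 0, -0.035, 0], [0.006, -0.0425, 0, 0], [0.006, -0.0425, 0, 0], [0.006, -0.0425, 0, 0], [0.006, -0.0425, 0, 0], [0.006, -0.0425, 0, 0], [0.006, -0.0425, 0, 0], [0.006, -0.0425, 0, 0], [0, 0, 0, 0]],
  ],
)

```text
time: 5.95
tool_pos: [0.4424, 0.0059, 0.1997]
eef_rot: [0.929, 0.371, 0.0, 0.001]
force: [0.8, -0.7, -2.3]
width: 0.163
grip_force: 58.8
```

Request:
drive_tool(
  deltas=[
    [[0, 0, 0.05, 0], [0, 0, 0.05, 0], [0, 0, 0.02, 0], [0, 0, 0, 0], [0, 0, 0, 0]],
  ],
)

```text
time: 6.58
tool_pos: [0.4445, 0.0036, 0.0796]
eef_rot: [0.93, 0.369, 0.001, 0.0]
force: [1.2, -0.1, -1.8]
width: 0.168
grip_force: 59.0
```

```bash
python3 g.py 0.4415 0.0045 0.056 43.5;python3 -c "
from h import *
a,_=snap('scene','s2')
k=lambda i,x,y:cv2.resize(i[y:y+120,x:x+150,::-1],None,fx=4,fy=4)
cv2.imwrite('pics/c5.png',k(a,290,150))"
```

```text
t 6.58 p [0.4445 0.0036 0.0796] yaw 43.27 tilt [ 0.0016 -0.0003] f [ 1.2 -0.1 -1.8] w 14.3 gf 59.0
-> [-0.0016 -0.0027  0.0236] roll -0.2
```

View pics/c5.png

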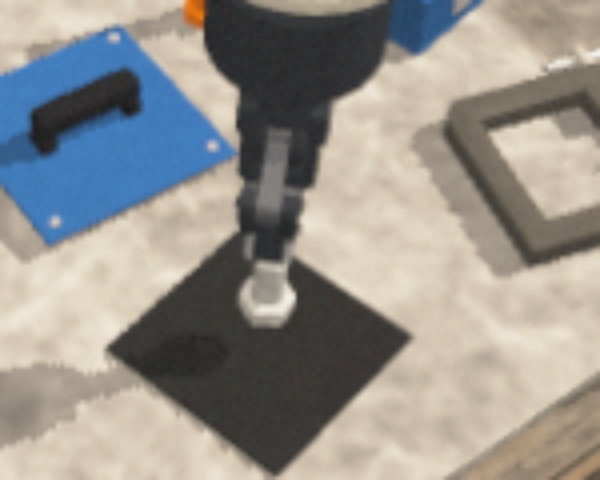

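The bolt hangs upright over the mat, with its head at (267,305) in the crop. I lower gently.

Request:
drive_tool(
  deltas=[
    [[0, 0, 0.01, 0], [0, 0, 0.008, 0], [0, 0, 0.002, 0], [0, 0, 0.002, 0], [0, 0, 0, 0]],
  ],
)

```text
time: 7.25
tool_pos: [0.4436, 0.0038, 0.0563]
eef_rot: [0.929, 0.369, -0.0, -0.0]
force: [-0.2, -0.6, -1.7]
width: 0.169
grip_force: 59.0
```

Request:
drive_tool(
  deltas=[
    [[0, 0, 0.002, 0], [0, 0, 0, 0], [0, 0, 0, 0]],
  ],
)

```text
time: 7.62
tool_pos: [0.4441, 0.0039, 0.055]
eef_rot: [0.929, 0.369, 0.001, 0.0]
force: [-3.7, -0.2, 17.3]
width: 0.165
grip_force: 61.2
```

Contact. I release and go up.

Request:
drive_tool(
  deltas=[
    [[0, 0, -0.001, 0], [0, 0, 0, 0], [0, 0, 0, 0], [0, 0, 0, 0], [0, 0, 0, 0]],
  ],
  gripper=0.05,
)

```text
time: 8.25
tool_pos: [0.4435, 0.0038, 0.0552]
eef_rot: [0.93, 0.369, -0.0, -0.0]
force: [-0.0, -0.1, -0.0]
width: 0.587
grip_force: 0.0
```

Request:
drive_tool(
  deltas=[
    [[0, 0, -0.03, 0], [0, 0, -0.05, 0], [0, 0, -0.05, 0], [0, 0, 0, 0], [0, 0, 0, 0]],
  ],
)

```text
time: 8.88
tool_pos: [0.4433, 0.0036, 0.1849]
eef_rot: [0.93, 0.369, -0.0, 0.0]
force: [-0.8, -0.8, 0.2]
width: 0.585
grip_force: 0.0
```

```bash
python3 g.py 0.616 0.272 0.19 43.5 ; python3 -c "
from h import *
a,_=snap('scene','s3')
cv2.imwrite('pics/c6.png',cv2.resize(a[150:270,290:440,::-1],None,fx=2,fy=2))"
```

```text
t 8.88 p [0.4433 0.0036 0.1849] yaw 43.26 tilt [-0.0003 -0.0002] f [-0.8 -0.8  0.2] w 49.9 gf 0.0
-> [ 0.3098 -0.0771 -0.0052] roll -0.2
```

View pics/c6.png

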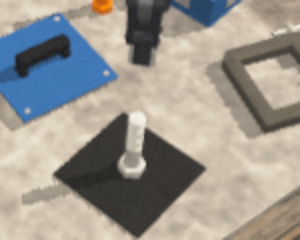

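The bolt stands on the mat at crop (133,165). Next is the nut.

Request:
drive_tool(
  deltas=[
    [[0.044, -0.011, 0, 0], [0.044, -0.011, 0, 0], [0.044, -0.011, 0, 0], [0.044, -0.011, 0, 0], [0.044, -0.011, 0, 0], [0.044, -0.011, 0, 0], [0.046, -0.011, 0, 0], [0, 0, 0.05, 0], [0, 0, 0.05, 0], [0, 0, 0.03, 0], [0, 0, 0, 0], [0, 0, 0, 0]],
  ],
)

```text
time: 10.42
tool_pos: [0.6166, 0.2728, 0.0559]
eef_rot: [0.929, 0.369, 0.0, -0.0]
force: [0.3, 0.1, 0.2]
width: 0.591
grip_force: 0.0
```

```bash
python3 g.py 0.616 0.272 0.008 43.5 ; python3 -c "
from h import *
a,_=snap('scene','s4');b,_=snap('top','t4')
k=lambda i,x,y:cv2.resize(i[y:y+90,x:x+90,::-1],None,fx=4,fy=4)
cv2.imwrite('pics/c7.png',np.hstack([k(a,150,180),k(b,180,120)]))"
```

```text
t 10.43 p [0.6166 0.2728 0.0559] yaw 43.29 tilt [0.0002 0.0005] f [0.3 0.1 0.2] w 50.4 gf 0.0
-> [-0.001   0.0002  0.0479] roll -0.2
```

View pics/c7.png

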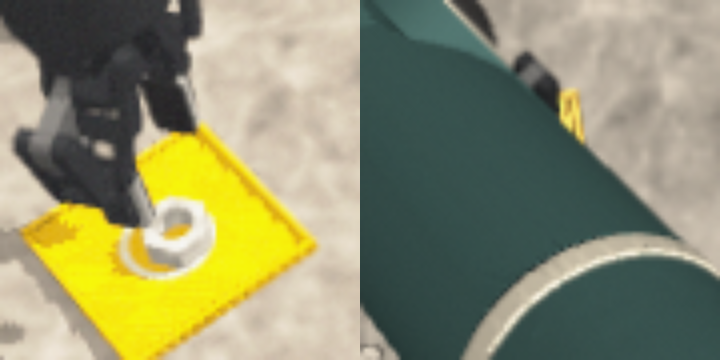

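The fingers straddle the nut: tips at crop (140,222) and (190,130), nut at (180,228). I descend and grip.

Request:
drive_tool(
  deltas=[
    [[-0.001, 0, 0.02, 0], [0, 0, 0.02, 0], [0, 0, 0.008, 0], [0, 0, 0, 0]],
  ],
)

```text
time: 11.02
tool_pos: [0.6153, 0.2717, 0.0064]
eef_rot: [0.929, 0.369, -0.001, -0.0]
force: [-0.0, 1.4, 0.6]
width: 0.587
grip_force: 0.0
```

Request:
drive_tool(
  deltas=[
    [[0, 0, 0, 0], [0, 0, 0, 0], [0, 0, 0, 0], [0, 0, 0, 0], [0, 0, 0, 0]],
  ],
  gripper=0.0,
)

```text
time: 11.65
tool_pos: [0.6162, 0.272, 0.0081]
eef_rot: [0.93, 0.369, 0.001, -0.0]
force: [0.0, -0.5, 5.7]
width: 0.337
grip_force: 60.0
```

```bash
python3 g.py 0.616 0.272 0.16 43.5 0.6145 -0.242 .16 43.5 
```

```text
t 11.65 p [0.6162 0.272  0.0081] yaw 43.28 tilt [0.0011 0.0006] f [ 0.  -0.5  5.7] w 28.8 gf 60.0
-> [ 1.000e-04 -1.000e-04 -1.519e-01] roll -0.2
-> [-0.3549  0.3718  0.    ] roll 0.0
```

Request:
drive_tool(
  deltas=[
    [[0, 0, -0.02, 0], [0, 0, -0.04, 0], [0, 0, -0.05, 0], [0, 0, -0.04, 0], [0, 0, 0, 0]],
  ],
)

```text
time: 12.28
tool_pos: [0.6171, 0.2725, 0.162]
eef_rot: [0.93, 0.369, 0.003, -0.0]
force: [0.1, -0.1, -0.1]
width: 0.336
grip_force: 59.3
```

Request:
drive_tool(
  deltas=[
    [[-0.0323, 0.0338, 0, 0], [-0.0323, 0.0338, 0, 0], [-0.0323, 0.0338, 0, 0], [-0.0323, 0.0338, 0, 0], [-0.0323, 0.0338, 0, 0], [-0.0323, 0.0338, 0, 0], [-0.0323, 0.0338, 0, 0], [-0.0323, 0.0338, 0, 0], [-0.0323, 0.0338, 0, 0], [-0.0323, 0.0338, 0, 0], [-0.0323, 0.0338, 0, 0], [0, 0, 0, 0]],
  ],
)

```text
time: 13.78
tool_pos: [0.6107, -0.247, 0.1568]
eef_rot: [0.931, 0.366, -0.001, 0.0]
force: [-1.0, 0.6, -0.6]
width: 0.341
grip_force: 59.4
```

```bash
python3 g.py 0.614 -0.242 .008 43.5 
```

```text
t 13.78 p [ 0.6107 -0.247   0.1568] yaw 42.96 tilt [-0.0012 -0.0011] f [-1.   0.6 -0.6] w 29.1 gf 59.4
-> [ 0.0061 -0.0014  0.1488] roll -0.5
```

Request:
drive_tool(
  deltas=[
    [[0, 0, 0.04, 0], [0, 0, 0.04, 0], [0, 0, 0, 0], [0, 0, 0, 0]],
  ],
)

```text
time: 14.28
tool_pos: [0.6128, -0.2422, 0.0789]
eef_rot: [0.929, 0.369, 0.001, 0.0]
force: [-0.7, -0.4, 0.2]
width: 0.338
grip_force: 59.5
```

```bash
python3 g.py 0.6145 -0.242 .008 43.5 ; python3 -c "
from h import *
a,_=snap('scene','s5')
cv2.imwrite('pics/c8.png',cv2.resize(a[70:170,330:450,::-1],None,fx=4,fy=4))"
```

```text
t 14.28 p [ 0.6128 -0.2422  0.0789] yaw 43.31 tilt [ 0.0013 -0.0001] f [-0.7 -0.4  0.2] w 28.9 gf 59.5
-> [0.0013 0.001  0.0709] roll -0.2
```

View pics/c8.png

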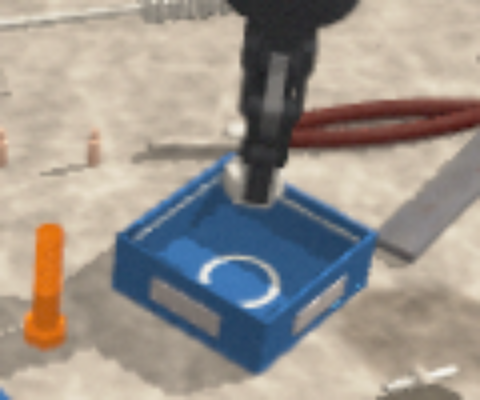

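The nut is held over the box. The ring is now fully visible at crop (240,280), so I check its position.

```bash
python3 -c "
from h import *
print(atz('scene',(389.7,139.6),.004))"
```

```text
[ 0.61555473 -0.24645077  0.004     ]
```

Request:
drive_tool(
  deltas=[
    [[0.0012, 0.0008, 0.02, 0], [0, 0, 0.02, 0], [0, 0, 0.018, 0], [0, 0, 0, 0], [0, 0, 0, 0]],
  ],
)

```text
time: 14.95
tool_pos: [0.6136, -0.2423, 0.0195]
eef_rot: [0.93, 0.369, 0.0, -0.0]
force: [0.5, -0.4, -1.0]
width: 0.343
grip_force: 59.5
```

Request:
drive_tool(
  deltas=[
    [[0, 0.0014, 0.004, 0], [0, 0, 0.004, 0], [0, 0, 0.002, 0], [0, 0, 0.001, 0], [0, 0, 0, 0], [0, 0, 0, 0]],
  ],
)

```text
time: 15.7
tool_pos: [0.6144, -0.2434, 0.0084]
eef_rot: [0.93, 0.369, 0.0, 0.0]
force: [0.1, -0.1, -1.2]
width: 0.337
grip_force: 59.5
```

Request:
drive_tool(
  deltas=[
    [[0, 0, 0.0015, 0], [0, 0, 0, 0], [0, 0, 0, 0]],
  ],
)

```text
time: 16.08
tool_pos: [0.6145, -0.2434, 0.008]
eef_rot: [0.93, 0.369, -0.0, 0.0]
force: [-8.6, 2.9, 19.5]
width: 0.342
grip_force: 61.8
```

Contact. I release with a limited opening and go up.

Request:
drive_tool(
  deltas=[
    [[0, 0, -0.001, 0], [0, 0, 0, 0], [0, 0, 0, 0], [0, 0, 0, 0]],
  ],
  gripper=0.048,
)

```text
time: 16.58
tool_pos: [0.6143, -0.2433, 0.0076]
eef_rot: [0.93, 0.369, -0.0, -0.0]
force: [0.4, 0.1, 0.0]
width: 0.563
grip_force: 0.0
```

Request:
drive_tool(
  deltas=[
    [[0, 0, -0.02, 0], [0, 0, -0.045, 0], [0, 0, -0.05, 0], [0, 0, -0.05, 0], [0, 0, -0.02, 0], [0, 0, 0, 0]],
  ],
)

```text
time: 17.32
tool_pos: [0.6149, -0.2435, 0.195]
eef_rot: [0.93, 0.369, 0.001, 0.001]
force: [0.5, -0.1, -0.4]
width: 0.563
grip_force: 0.0
```

```bash
python3 g.py  0.4435 0.2655 0.18 35.5 ; python3 -c "
from h import *
a,_=snap('scene','s6')
cv2.imwrite('pics/c9.png',cv2.resize(a[90:170,350:440,::-1],None,fx=4,fy=4))"
```

```text
t 17.32 p [ 0.6149 -0.2435  0.195 ] yaw 43.28 tilt [ 0.0026 -0.0012] f [ 0.5 -0.1 -0.4] w 48.1 gf 0.0
-> [ 0.2242 -0.4881  0.0139] roll 7.8
```

View pics/c9.png

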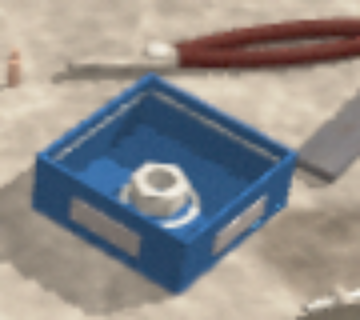

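The nut lies in the ring in the box: nut top at (160,178), ring centre about (160,199). Next is the tube.

Request:
drive_tool(
  deltas=[
    [[0.0204, -0.0444, 0, 0], [0.0204, -0.0444, 0, 0], [0.0204, -0.0444, 0, 0], [0.0204, -0.0444, 0, 0], [0.0204, -0.0444, 0, 0], [0.0204, -0.0444, 0, 0], [0.0204, -0.0444, 0, 0], [0.0204, -0.0444, 0, 0], [0.0204, -0.0444, 0, 0], [0.0204, -0.0444, 0, 0], [0.0204, -0.0444, 0, 0], [0, 0, 0, 7.8]],
  ],
  gripper=0.06,
)

```text
time: 18.88
tool_pos: [0.4405, 0.2691, 0.1918]
eef_rot: [0.952, 0.306, -0.001, -0.001]
force: [-0.2, -0.5, 0.4]
width: 0.701
grip_force: 0.0
```

Request:
drive_tool(
  deltas=[
    [[0, 0, 0.05, 0], [0, 0, 0.05, 0], [0, 0, 0, 0], [0, 0, 0, 0]],
  ],
)

```text
time: 19.38
tool_pos: [0.443, 0.2665, 0.0939]
eef_rot: [0.952, 0.305, 0.0, -0.0]
force: [-0.1, 0.9, 0.3]
width: 0.703
grip_force: 0.0
```

```bash
python3 g.py  0.4435 0.2655 0.025 35.5 ; python3 -c "
from h import *
a,_=snap('scene','s7');b,_=snap('top','t7')
k=lambda i,x,y:cv2.resize(i[y:y+90,x:x+90,::-1],None,fx=4,fy=4)
cv2.imwrite('pics/c10.png',np.hstack([k(a,200,235),k(b,385,120)]))"
```

```text
t 19.38 p [0.443  0.2665 0.0939] yaw 35.5 tilt [-0.      0.0005] f [-0.1  0.9  0.3] w 60.1 gf 0.0
-> [-0.0002  0.0011  0.0689] roll -0.0
```

View pics/c10.png

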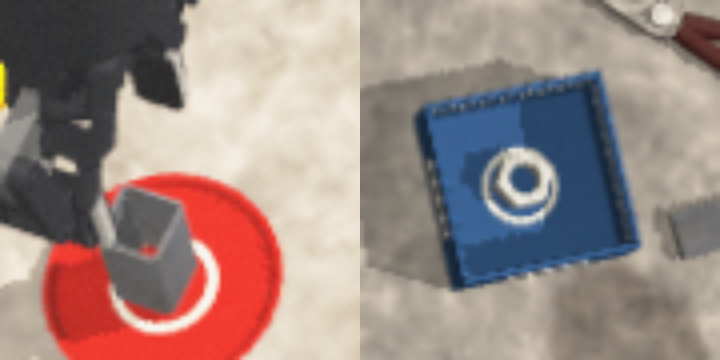

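From above, the nut is centred in the ring: nut at (526,180), which parallax brings to (520,184), against the ring at (521,187). The tube stands between the fingers.

Request:
drive_tool(
  deltas=[
    [[0, 0.001, 0.02, 0], [0, 0, 0.03, 0], [0, 0, 0.015, 0], [0, 0, 0, 0]],
  ],
)

```text
time: 19.98
tool_pos: [0.443, 0.2652, 0.0272]
eef_rot: [0.952, 0.305, -0.001, 0.0]
force: [-0.2, 0.2, -0.7]
width: 0.703
grip_force: 0.0
```

Request:
drive_tool(
  deltas=[
    [[0, 0, 0, 0], [0, 0, 0, 0], [0, 0, 0, 0], [0, 0, 0, 0], [0, 0, 0, 0]],
  ],
  gripper=0.0,
)

```text
time: 20.6
tool_pos: [0.4439, 0.2656, 0.0288]
eef_rot: [0.952, 0.305, 0.001, -0.0]
force: [-1.0, -0.6, 6.2]
width: 0.336
grip_force: 58.6
```

```bash
python3 g.py 0.443 0.2655 0.12 35.5 0.6225 0.278 .12 35.5 
```

```text
t 20.6 p [0.4439 0.2656 0.0288] yaw 35.48 tilt [0.0014 0.0006] f [-1.  -0.6  6.2] w 28.7 gf 58.6
-> [-0.0007 -0.0005 -0.0912] roll -0.0
-> [0.1534 0.0941 0.    ] roll 0.0
```

Request:
drive_tool(
  deltas=[
    [[0, 0, -0.02, 0], [0, 0, -0.04, 0], [0, 0, -0.03, 0], [0.038, 0.0234, 0, 0], [0.038, 0.0234, 0, 0], [0.038, 0.0234, 0, 0], [0.038, 0.0234, 0, 0], [0, 0, 0, 0], [0, 0, 0.04, 0], [0, 0, 0.03, 0], [0, 0, 0, 0], [0, 0, 0, 0]],
  ],
)

```text
time: 22.1
tool_pos: [0.622, 0.2778, 0.05]
eef_rot: [0.952, 0.305, 0.001, -0.0]
force: [-0.9, 0.4, -0.9]
width: 0.343
grip_force: 59.4
```

```bash
python3 g.py 0.6225 0.278 .0285 35.5 ; python3 -c "
from h import *
a,_=snap('scene','s8')
cv2.imwrite('pics/c11.png',cv2.resize(a[180:280,140:250,::-1],None,fx=4,fy=4))"
```

```text
t 22.1 p [0.622  0.2778 0.05  ] yaw 35.49 tilt [0.0014 0.0012] f [-0.9  0.4 -0.9] w 29.3 gf 59.4
-> [0.0005 0.0001 0.0215] roll -0.0
```

View pics/c11.png

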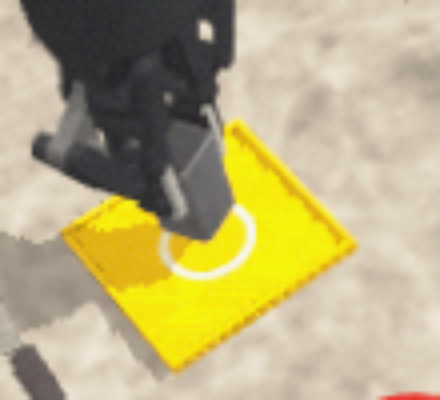

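The tube hangs over the ring in the tray (ring at crop (208,240)). I lower it.

Request:
drive_tool(
  deltas=[
    [[0, 0, 0.01, 0], [0, 0, 0.007, 0], [0, 0, 0.002, 0], [0, 0, 0.001, 0], [0, 0, 0, 0], [0, 0, 0, 0]],
  ],
)

```text
time: 22.9
tool_pos: [0.6216, 0.2773, 0.0288]
eef_rot: [0.952, 0.305, 0.0, 0.0]
force: [-7.6, -4.5, 18.0]
width: 0.344
grip_force: 61.8
```

Request:
drive_tool(
  deltas=[
    [[0, 0, -0.001, 0], [0, 0, 0, 0], [0, 0, 0, 0], [0, 0, 0, 0]],
  ],
  gripper=0.055,
)

```text
time: 23.4
tool_pos: [0.6215, 0.2772, 0.0287]
eef_rot: [0.952, 0.305, -0.0, -0.0]
force: [0.3, -0.6, -0.1]
width: 0.64
grip_force: 0.0
```

Request:
drive_tool(
  deltas=[
    [[0, 0, -0.02, 0], [0, 0, -0.045, 0], [0, 0, -0.05, 0], [0, 0, -0.03, 0], [0, 0, 0, 0]],
  ],
)

```text
time: 24.02
tool_pos: [0.6226, 0.278, 0.178]
eef_rot: [0.952, 0.305, 0.003, -0.0]
force: [-1.1, -0.7, 0.4]
width: 0.641
grip_force: 0.0
```

```bash
python3 g.py 0.4436 0.0038 0.17 43.3 0.4436 0.0038 0.055 43.3;  python3 -c "
from h import *
a,_=snap('scene','s9')
cv2.imwrite('pics/c12.png',cv2.resize(a[180:280,140:410,::-1],None,fx=2.9,fy=2.9))"
```

```text
t 24.02 p [0.6226 0.278  0.178 ] yaw 35.48 tilt [0.0047 0.002 ] f [-1.1 -0.7  0.4] w 54.7 gf 0.0
-> [-0.305   0.1194  0.0066] roll -7.8
-> [0.    0.    0.115] roll 0.0
```

View pics/c12.png

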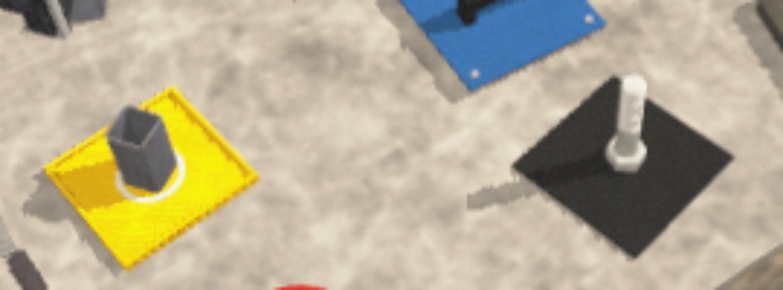

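The tube stands in the tray ring (crop 150,165) and the bolt on the mat (628,155). Those were my last allowed views, so from here I verify by numbers.

Request:
drive_tool(
  deltas=[
    [[-0.038, 0.015, 0, -1], [-0.0384, 0.0144, 0, -1], [-0.0386, 0.0136, 0, -1], [-0.0388, 0.013, 0, -1], [-0.0389, 0.0123, 0, -1], [-0.0391, 0.0117, 0, -1], [-0.0393, 0.011, 0, -1], [-0.0395, 0.0103, 0, -0.8], [0, 0, 0.02, 0], [0, 0, 0.02, 0], [0, 0, 0, 0], [0, 0, 0, 0]],
  ],
)

```text
time: 25.58
tool_pos: [0.4438, 0.0031, 0.1343]
eef_rot: [0.929, 0.369, 0.0, -0.0]
force: [0.3, -0.3, 0.4]
width: 0.647
grip_force: 0.0
```

```bash
python3 g.py 0.4436 0.0038 0.055 43.3
```

```text
t 25.57 p [0.4438 0.0031 0.1343] yaw 43.31 tilt [-0.      0.0002] f [ 0.3 -0.3  0.4] w 55.2 gf 0.0
-> [ 0.0003 -0.0006  0.0793] roll 0.0
```

Request:
drive_tool(
  deltas=[
    [[0, -0.0005, 0.03, 0], [0, 0, 0.03, 0], [0, 0, 0.019, 0], [0, 0, 0, 0]],
  ],
)

```text
time: 26.08
tool_pos: [0.4431, 0.0035, 0.0546]
eef_rot: [0.929, 0.369, -0.001, -0.0]
force: [-0.4, -0.1, 0.1]
width: 0.64
grip_force: 0.0
```

Request:
drive_tool(
  deltas=[
    [[0, 0, 0, 0], [0, 0, 0, 0], [0, 0, 0, 0], [0, 0, 0, 0], [0, 0, 0, 0], [0, 0, 0, 0]],
  ],
  gripper=0.0,
)

```text
time: 26.82
tool_pos: [0.444, 0.0033, 0.0557]
eef_rot: [0.93, 0.369, 0.001, 0.0]
force: [-1.7, 0.4, 10.8]
width: 0.167
grip_force: 58.3
```

```bash
python3 g.py 0.4436 0.0038 0.12 43.3 0.439 0.2665 0.12 43.3
```

```text
t 26.82 p [0.444  0.0033 0.0557] yaw 43.28 tilt [ 0.0016 -0.0003] f [-1.7  0.4 10.8] w 14.2 gf 58.3
-> [ 0.0001 -0.0006 -0.0643] roll -0.0
-> [ 0.1768 -0.1943  0.    ] roll 0.0
```

Request:
drive_tool(
  deltas=[
    [[0, 0, -0.02, 0], [0, 0, -0.03, 0], [0, 0, -0.015, 0], [0.0295, -0.0325, 0, 0], [0.0295, -0.0325, 0, 0], [0.0295, -0.0325, 0, 0], [0.0295, -0.0325, 0, 0], [0.0295, -0.0325, 0, 0], [0.0295, -0.0325, 0, 0], [0, 0, 0.03, 0], [0, 0, 0, 0], [0, 0, 0, 0]],
  ],
)

```text
time: 28.32
tool_pos: [0.4388, 0.2662, 0.0904]
eef_rot: [0.93, 0.368, 0.0, 0.0]
force: [0.1, -0.0, -1.8]
width: 0.166
grip_force: 58.8
```

```bash
python3 g.py 0.439 0.2665 0.0555 43.3; python3 -c "
from h import *
print('head',atz('scene',(355.9,234.0),.009),'tip',atz('scene',(140+632/2.9-.3,180+83/2.9-.3),.084), 'tubetop',atz('scene',(140+138/2.9-.3,180+125/2.9-.3),.056))"
```

```text
t 28.32 p [0.4388 0.2662 0.0904] yaw 43.24 tilt [ 0.0001 -0.    ] f [ 0.1 -0.  -1.8] w 14.2 gf 58.8
-> [ 0.0004 -0.      0.0349] roll -0.1
head [0.44005859 0.00276727 0.009     ] tip [0.44483754 0.00144203 0.084     ] tubetop [0.62249674 0.27257856 0.056     ]
```

Request:
drive_tool(
  deltas=[
    [[0, 0, 0.015, 0], [0, 0, 0.012, 0], [0, 0, 0.005, 0], [0, 0, 0.002, 0], [0, 0, 0, 0], [0, 0, 0, 0]],
  ],
)

```text
time: 29.08
tool_pos: [0.4386, 0.2666, 0.0559]
eef_rot: [0.93, 0.369, 0.0, -0.0]
force: [0.2, 0.4, -1.3]
width: 0.165
grip_force: 59.0
```

Request:
drive_tool(
  deltas=[
    [[0, 0, 0.0015, 0], [0, 0, 0, 0], [0, 0, 0, 0]],
  ],
)

```text
time: 29.45
tool_pos: [0.4392, 0.2672, 0.0557]
eef_rot: [0.929, 0.369, 0.001, 0.0]
force: [-5.0, -3.6, 26.7]
width: 0.16
grip_force: 62.2
```

Request:
drive_tool(
  deltas=[
    [[0, 0, -0.001, 0], [0, 0, 0, 0], [0, 0, 0, 0], [0, 0, 0, 0]],
  ],
  gripper=0.05,
)

```text
time: 29.95
tool_pos: [0.4385, 0.2665, 0.0552]
eef_rot: [0.93, 0.369, -0.0, -0.0]
force: [-0.7, -0.4, 0.1]
width: 0.582
grip_force: 0.0
```

Request:
drive_tool(
  deltas=[
    [[0, 0, -0.03, 0], [0, 0, -0.05, 0], [0, 0, -0.05, 0], [0, 0, 0, 0], [0, 0, 0, 0]],
  ],
)

```text
time: 30.58
tool_pos: [0.4384, 0.2662, 0.185]
eef_rot: [0.93, 0.369, -0.0, 0.0]
force: [-0.1, 0.6, -0.9]
width: 0.587
grip_force: 0.0
```

```bash
python3 g.py 0.606 -0.004 0.18 43.3 0.606 -0.004 0.08 86.7; python3 - <<'E'
from h import *
p,d=snap('scene','s10')
for (u0,u1,v0,v1) in [(205,280,255,330),(150,235,200,275)]:   # height map clusters
    P=np.array([atd('scene',(u,v),d[v,u]) for v in range(v0,v1) for u in range(u0,u1) if d[v,u]>0]);
    for lo,hi in((.02,.045),(.045,.066),(.066,.1)):
        q=P[(P[:,2]>lo)&(P[:,2]<hi)]; print(len(q),np.round(q.mean(0),4) if len(q) else '',np.round(P[:,2].max(),3))
E
```

```text
t 30.57 p [0.4384 0.2662 0.185 ] yaw 43.26 tilt [-0.0001 -0.0003] f [-0.1  0.6 -0.9] w 50.1 gf 0.0
-> [-0.0632  0.3116  0.005 ] roll -0.0
-> [0.  0.  0.1] roll -43.4Traceback (most recent call last):
  File "<stdin>", line 4, in <module>
  File "h.py", line 13, in atd
    o,r=ray(name,uv); return o+r*d
        ~~~^^^^^^^^^
  File "h.py", line 8, in ray
    K,D,R,t=cal(name); n=cv2.undistortPoints(np.array([[uv]],float),K,D).ravel()
            ~~~^^^^^^
  File "h.py", line 6, in cal
    c=imaging.calibration(name); R=cv2.Rodrigues(np.array(c['rvec'],float))[0]; return np.array(c['mtx'],float),np.array(c['D'],float),R,np.array(c['tvec'],float).ravel()
ValueError: time passes only in moves, steps and waits
```

Request:
drive_tool(
  deltas=[
    [[-0.0079, 0.039, 0, 0], [-0.0079, 0.039, 0, 0], [-0.0079, 0.039, 0, 0], [-0.0079, 0.039, 0, 0], [-0.0079, 0.039, 0, 0], [-0.0079, 0.039, 0, 0], [-0.0079, 0.039, 0, 0], [-0.0079, 0.039, 0, 0], [0, 0, 0, 0]],
  ],
)

```text
time: 31.75
tool_pos: [0.6068, -0.0069, 0.1833]
eef_rot: [0.93, 0.367, -0.001, -0.0]
force: [-0.8, 1.1, -0.3]
width: 0.584
grip_force: 0.0
```

```bash
cat > cl.py <<'E'
from h import *
def cloud(n,p,d,u0,u1,v0,v1):
    K,D,R,t=cal(n); v,u=np.mgrid[v0:v1,u0:u1]; m=d[v,u]>0; u,v=u[m],v[m]
    q=cv2.undistortPoints(np.stack([u,v],1).astype(float)[:,None],K,D)[:,0]; X=(np.c_[q,np.ones(len(q))]*d[v,u][:,None]-t)@R
    return X,p[v,u].astype(int)
E
python3 - <<'E'
from cl import *
for n,ws in(('scene',[(205,280,255,330),(150,235,200,275)]),('top',[(195,250,210,270),(185,245,135,200),(395,460,135,200)])):
  p,d=snap(n,n+'11')
  for w in ws:
    P,c=cloud(n,p,d,*w)
    for lo,hi in((.015,.03),(.03,.046),(.046,.064),(.064,.1)):
        q=P[(P[:,2]>lo)&(P[:,2]<hi)]; print(n,w[0],lo,len(q),np.round((q.min(0)+q.max(0))/2,4) if len(q) else '',np.round(q.max(0)-q.min(0),3) if len(q) else '')
E
```

```text
scene 205 0.015 66 [0.4352 0.2653 0.0225] [0.019 0.023 0.015]
scene 205 0.03 42 [0.4338 0.2655 0.0381] [0.009 0.014 0.015]
scene 205 0.046 49 [0.4351 0.2654 0.0549] [0.01  0.015 0.017]
scene 205 0.064 114 [0.4381 0.2651 0.0757] [0.017 0.014 0.023]
scene 150 0.015 115 [0.6222 0.2763 0.0224] [0.04  0.039 0.015]
scene 150 0.03 172 [0.6227 0.276  0.038 ] [0.039 0.039 0.016]
scene 150 0.046 190 [0.6231 0.2756 0.0533] [0.042 0.038 0.014]
scene 150 0.064 0  
top 195 0.015 17 [0.4385 0.2658 0.0211] [0.027 0.02  0.012]
top 195 0.03 8 [0.4384 0.2599 0.0407] [0.012 0.003 0.009]
top 195 0.046 10 [0.4384 0.2602 0.0558] [0.012 0.003 0.015]
top 195 0.064 45 [0.4395 0.2661 0.0781] [0.014 0.015 0.025]
top 185 0.015 43 [0.6228 0.2767 0.0227] [0.034 0.037 0.015]
top 185 0.03 42 [0.6222 0.276  0.0379] [0.036 0.035 0.016]
top 185 0.046 70 [0.6229 0.2754 0.0539] [0.038 0.036 0.015]
top 185 0.064 0  
top 395 0.015 273 [ 0.6125 -0.242   0.0226] [0.124 0.127 0.015]
top 395 0.03 417 [ 0.6134 -0.2417  0.038 ] [0.127 0.128 0.016]
top 395 0.046 9 [ 0.6125 -0.2417  0.047 ] [0.112 0.118 0.002]
top 395 0.064 0
```

The clouds confirm that the bolt stands at (0.4395,0.266) and the tube at (0.6225,0.276), both upright. I fit the box rim and lid grip.

```bash
python3 g.py 0.606 -0.004 0.08 43.3; python3 - <<'E'
from cl import *
def rect(k,P): print(k,len(P),cv2.minAreaRect(P[:,:2].astype(np.float32)),np.round(np.median(P[:,2]),4))
for n,f,w in(('top','top11',(395,460,135,200)),('scene','scene0',(345,435,95,165)),('scene','s10',(345,435,95,165))):
    p=cv2.imread(f'pics/{f}.png')[:,:,::-1];d=np.load(f'pics/{f}.npy');P,c=cloud(n,p,d,*w)
    b=c[:,2]>c[:,0]+30
    rect(n+f+' box',P[b&(P[:,2]>.035)&(P[:,2]<.05)])
for n,w in(('top',(300,360,140,200)),('scene',(270,352,150,212))):
    p=cv2.imread(f'pics/{n}0.png')[:,:,::-1];d=np.load(f'pics/{n}0.npy');P,c=cloud(n,p,d,*w)
    rect(n+' grip',P[(P[:,2]>.026)&(P[:,2]<.045)&(c.max(1)<90)]); b=c[:,2]>c[:,0]+60;rect(n+' plate',P[b&(P[:,2]>.007)&(P[:,2]<.018)])
E
```

```text
t 31.85 p [ 0.6058 -0.0035  0.184 ] yaw 43.28 tilt [-0.0021  0.0007] f [-0.4  1.  -0.5] w 49.5 gf 0.0
-> [-1.00e-04  7.00e-04  1.04e-01] roll -0.0
toptop11 box 306 ((0.61393141746521, -0.2429174929857254), (0.11175636947154999, 0.11321824043989182), 10.480422019958496) 0.0418
scenescene0 box 470 ((0.6140168905258179, -0.2435661405324936), (0.11340724676847458, 0.11509158462285995), 10.42943286895752) 0.0409
scenes10 box 479 ((0.6141093969345093, -0.2439100444316864), (0.11348271369934082, 0.11622881144285202), 9.701056480407715) 0.0413
top grip 177 ((0.6063432097434998, -0.004870839416980743), (0.06019427254796028, 0.016511643305420876), 85.98348999023438) 0.0375
top plate 1971 ((0.6069393754005432, -0.0037873834371566772), (0.11703513562679291, 0.11909040063619614), 86.53775024414062) 0.0123
scene grip 233 ((0.6058924794197083, -0.0037580206990242004), (0.06320712715387344, 0.01959419995546341), 86.77591705322266) 0.0369
scene plate 1822 ((0.6060426831245422, -0.004571542143821716), (0.11928380280733109, 0.12268543988466263), 86.80559539794922) 0.0124
```

Request:
drive_tool(
  deltas=[
    [[0, 0, 0.02, -8.7], [0, 0, 0.02, -8.7], [0, 0, 0.02, -8.7], [0, 0, 0.02, -8.6], [0, 0, 0.02, -8.6], [0, 0, 0, 0], [0, 0, 0, 0]],
  ],
)

```text
time: 32.72
tool_pos: [0.6065, -0.0031, 0.0859]
eef_rot: [0.729, 0.685, 0.0, -0.0]
force: [0.3, -0.6, -0.3]
width: 0.586
grip_force: 0.0
```

```bash
python3 g.py 0.6063 -0.0042 0.016 86.6
```

```text
t 32.73 p [ 0.6065 -0.0031  0.0859] yaw 86.43 tilt [0.0003 0.0003] f [ 0.3 -0.6 -0.3] w 50.0 gf 0.0
-> [-0.0011 -0.0001  0.0699] roll -0.2
```

Request:
drive_tool(
  deltas=[
    [[-0.001, 0, 0.03, 0], [0, 0, 0.025, 0], [0, 0, 0.013, 0], [0, 0, 0, 0]],
  ],
)

```text
time: 33.22
tool_pos: [0.6063, -0.0046, 0.0174]
eef_rot: [0.728, 0.685, -0.0, -0.0]
force: [-0.1, -0.6, -0.2]
width: 0.59
grip_force: 0.0
```

Request:
drive_tool(
  deltas=[
    [[0, 0, 0, 0], [0, 0, 0, 0], [0, 0, 0, 0], [0, 0, 0, 0], [0, 0, 0, 0], [0, 0, 0, 0]],
  ],
  gripper=0.0,
)

```text
time: 33.98
tool_pos: [0.6069, -0.0049, 0.0184]
eef_rot: [0.728, 0.686, 0.0, 0.001]
force: [-2.3, -0.7, 7.7]
width: 0.173
grip_force: 59.2
```

Request:
drive_tool(
  deltas=[
    [[0, 0, -0.01, 0], [0, 0, -0.03, 0], [0, 0, -0.05, 0], [0, 0, -0.05, 0], [0, 0, 0, -7], [0, 0, 0, -6.7], [0, 0, 0, 0], [0, 0, 0, 0]],
  ],
)

```text
time: 34.98
tool_pos: [0.6063, -0.0049, 0.1574]
eef_rot: [0.642, 0.767, 0.0, -0.0]
force: [-0.4, -0.1, -2.7]
width: 0.174
grip_force: 59.1
```

```bash
python3 g.py 0.614 -0.2433 0.14 100.3
```

```text
t 34.98 p [ 0.6063 -0.0049  0.1574] yaw 100.12 tilt [-0.0001  0.0001] f [-0.4 -0.1 -2.7] w 14.8 gf 59.1
-> [-0.236  -0.0343  0.0174] roll -0.2
```

Request:
drive_tool(
  deltas=[
    [[-0.02, -0.003, 0, 0], [-0.036, -0.0053, 0, 0], [-0.04, -0.006, 0, 0], [-0.04, -0.0058, 0, 0], [-0.04, -0.0058, 0, 0], [-0.035, -0.005, 0, 0], [-0.025, -0.0034, 0, 0], [0, 0, 0.02, 0], [0, 0, 0.03, 0], [0, 0, 0, 0], [0, 0, 0, 0]],
  ],
)

```text
time: 36.35
tool_pos: [0.6151, -0.2429, 0.1081]
eef_rot: [0.641, 0.768, 0.0, 0.0]
force: [0.3, -0.5, -2.3]
width: 0.169
grip_force: 59.0
```

```bash
python3 g.py 0.614 -0.2433 0.0523 100.3; python3 - <<'E'
from cl import *
p,d=snap('scene','s12');P,c=cloud('scene',p,d,300,460,40,170)
b=(c[:,2]>c[:,0]+50)&(P[:,2]>.088)&(P[:,2]<.12)&(abs(P[:,0]-.614)<.1)&(abs(P[:,1]+.243)<.1);q=P[b]
print(len(q),cv2.minAreaRect(q[:,:2].astype(np.float32)))
A=np.c_[q[:,:2]-q[:,:2].mean(0),np.ones(len(q))];print('plane',np.linalg.lstsq(A,q[:,2],rcond=None)[0])
E
```

```text
t 36.35 p [ 0.6151 -0.2429  0.1081] yaw 100.29 tilt [0.0006 0.0001] f [ 0.3 -0.5 -2.3] w 14.4 gf 59.0
-> [-0.0002 -0.0012  0.0558] roll -0.0
1306 ((0.6141120195388794, -0.24236883223056793), (0.12047550827264786, 0.12336060404777527), 10.59070110321045)
plane [-2.89608972e-05  1.70414118e-03  1.02963567e-01]
```

The lid hangs level, square and centred over the box. I lower it.

Request:
drive_tool(
  deltas=[
    [[-0.0005, -0.0005, 0.02, 0], [0, 0, 0.02, 0], [0, 0, 0.01, 0], [0, 0, 0.003, 0], [0, 0, 0, 0], [0, 0, 0, 0]],
  ],
)

```text
time: 37.15
tool_pos: [0.6146, -0.2439, 0.0548]
eef_rot: [0.641, 0.768, 0.0, 0.0]
force: [0.2, -0.5, -3.1]
width: 0.171
grip_force: 59.2
```

Request:
drive_tool(
  deltas=[
    [[0, 0, 0.0015, 0], [0, 0, 0.001, 0], [0, 0, 0, 0], [0, 0, 0, 0]],
  ],
)

```text
time: 37.65
tool_pos: [0.6144, -0.2439, 0.0524]
eef_rot: [0.641, 0.768, -0.0, 0.0]
force: [-2.3, -0.0, 6.3]
width: 0.177
grip_force: 60.4
```

Contact at exactly the seated height. I release and retreat.

Request:
drive_tool(
  deltas=[
    [[0, 0, 0, 0], [0, 0, 0, 0], [0, 0, 0, 0], [0, 0, 0, 0]],
  ],
  gripper=0.045,
)

```text
time: 38.15
tool_pos: [0.6143, -0.2438, 0.0517]
eef_rot: [0.641, 0.768, 0.0, -0.0]
force: [-0.4, -1.3, 0.3]
width: 0.528
grip_force: 0.0
```

Request:
drive_tool(
  deltas=[
    [[0, 0, -0.02, 0], [0, 0, -0.04, 0], [0, 0, -0.05, 0], [0, 0, -0.05, 0], [-0.01, -0.04, 0, 0], [-0.01, -0.04, 0, 0], [-0.01, -0.04, 0, 0], [0, 0, 0, 0], [0, 0, 0, 0], [0, 0, 0, 0]],
  ],
)

```text
time: 39.4
tool_pos: [0.5025, -0.2939, 0.2122]
eef_rot: [0.64, 0.768, 0.0, 0.0]
force: [-0.1, 0.7, -0.6]
width: 0.524
grip_force: 0.0
```

```bash
python3 g.py; python3 - <<'E'
from cl import *
for n,w in(('scene',(330,450,80,170)),('top',(385,470,125,205))):
  p,d=snap(n,n+'13');P,c=cloud(n,p,d,*w)
  q=P[(c[:,2]>c[:,0]+50)&(P[:,2]>.039)&(P[:,2]<.053)]
  if len(q)<20: print(n,len(q));continue
  print(n,len(q),cv2.minAreaRect(q[:,:2].astype(np.float32)))
  q=q[q[:,2]>.042];A=np.c_[q[:,:2]-q[:,:2].mean(0),np.ones(len(q))];print('plane',np.linalg.lstsq(A,q[:,2],rcond=None)[0])
n='scene';p,d=cv2.imread('pics/scene13.png'),np.load('pics/scene13.npy')
for w in[(205,280,255,330),(150,235,200,275)]:
  P,c=cloud(n,p,d,*w);q=P[P[:,2]>.05];print(np.round(q.mean(0),3),q[:,2].max())
E
```

```text
t 39.4 p [ 0.5025 -0.2939  0.2122] yaw 100.37 tilt [0.0007 0.0001] f [-0.1  0.7 -0.6] w 44.7 gf 0.0
scene 1426 ((0.6137921214103699, -0.2430073767900467), (0.12059790641069412, 0.12212414294481277), 9.981412887573242)
plane [ 0.00184098 -0.00701685  0.04715011]
top 2100 ((0.6142537593841553, -0.24228236079216003), (0.11907007545232773, 0.1195233017206192), 10.23950481414795)
plane [-0.00055483  0.00023602  0.04637422]
[0.435 0.266 0.074] 0.08714978917290524
[0.623 0.275 0.055] 0.05965668701130867
```

The lid is seated: plate top at 0.0465 m, level and square. I move away from the hose and hand in.

Request:
drive_tool(
  deltas=[
    [[0.03, 0, 0, 0], [0.04, 0, 0, 0], [0.04, 0, 0, 0], [0.03, 0, 0, 0], [0, 0, 0, 0], [0, 0, 0, 0], [0, 0, 0, 0], [0, 0, 0, 0]],
  ],
)

```text
time: 40.5
tool_pos: [0.4767, -0.1574, 0.2116]
eef_rot: [0.641, 0.767, 0.0, -0.0]
force: [-0.7, 0.3, -0.5]
width: 0.53
grip_force: 0.0
```

```bash
python3 g.py; python3 -c "
from h import *
print(order.job_done())"
```

```text
t 40.5 p [ 0.4767 -0.1574  0.2116] yaw 100.24 tilt [-0.0001  0.0004] f [-0.7  0.3 -0.5] w 45.2 gf 0.0
the job is handed in; nothing more can be done
None
```

The job is handed in at 40.5 s: the nut lies flat on the box ring, the tube stands on the tray ring, the bolt stands head down on the dish ring, the lid is seated level and square on the box, and the gripper is open and clear.

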